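# Slide the marker case home into its dock

## Robot

A 7-joint arm with a two-finger parallel gripper is mounted at the origin on the work surface. World frame = base frame: x ahead of the robot, y to its left, z up, the work surface at z = 0. Lengths are in m, angles in rad, forces in N, time in s.
With the tool pointing down it reaches from about 0.4 to 0.85 m from the base axis. Payload 4.5 kg.
Tool frame: the origin (TCP) lies midway between the tips of the shut fingers; the grasp point (between the pads) lies bot.hold_point_z behind it (bot.hold_point_z is the distance from the TCP to the grasp point, in m); z points along the fingers, y is the line along which they close (so a half turn about z gives the same grasp; the last joint's range is limited). The gripper opens to 85 mm and grips with 20 to 120 N. Pads are 22 mm wide; open, the fingers measure 114 mm over their backs; the gripper's body (76 mm by 85 mm) begins 54 mm behind the grasp point. The pads swing forward as they close: fully open they stand 13 mm farther back than shut.
Start: joints at [1.134, 0.689, -0.195, 1.565, 0.157, 0.902, -0.215], TCP at [0.284, -0.557, 0.231] pointing down, gripper open.
Joint ranges: [-3.01, 3.01], [-0.46, 2.08], [-1.47, 1.51], [0.13, 2.56], [-1, 4.14], [0.04, 2.09], [-2.66, 2.66]. Speed limits (rad/s): [2.57, 2.57, 3.14, 3.14, 3.14, 3.14, 3.14].

## Interface

Orientations are given as [roll, pitch, yaw] about the fixed x, y, z axes, in that order (R = Rz(yaw) Ry(pitch) Rx(roll)).
In Python, from workcell import bot, optics, hand_in, models gives the robot as it stands. The module is installed in compiled form; this text tells all that it offers.
- The arm moves only by the tool move_arm, never from a script. Its argument "motion" is one flat list of numbers, 7 for each row, row after row: the shift along the tool's x, y, z in mm, then the turn, a rotation vector about the tool's x, y, z in rad, then the opening, from -1 (shut) to 1 (fully open). A call has 1 to 8 rows; each row shifts and turns the commanded pose from where the row before left it, along the tool's axes as they then stand; what a row does not reach is not made up. A row lasts 1/12 s, in which the tool goes at most 41.7 mm and 7.16 degrees, less where a joint would pass 70% of its speed; a pose out of reach is approached as far as the arm can. A call is refused whole if a number of a shift passes 41.7 or a number of a turn 0.125, either way. A call with a gripper value outside its range is refused whole. The fingers move at their own pace and stop on an object; "squeeze" is the grip in N (left out, the last holds). Time passes only in rows, so rows that do not move let the fingers close. It gives the time, the measured TCP pose, the force, the opening and the grip force at its end, in the units of the state.
- bot.state(): the state, without advancing time (a new reading comes with each control period).
- optics.snapshot(name): name is "side" or "top"; returns a dict with "pixels" (400x640x3 uint8, red, green, blue), "vertical_fov" (degrees; the focal length in pixels is half the picture's height over the tangent of half this angle, whatever the lens; pixels are square), "cx", "cy" (the principal point, pixels), "D" ([k1, k2, p1, p2, k3] as OpenCV has them; the pictures are not rectified), "camera_from_world" (4x4, takes a point from world to camera coordinates). Camera axes: x right, y up, looking along -z (the intrinsics and any distortion apply to the point x, -y, -z); pixel columns grow to the right and rows downward; lengths in m; the calibration is good to about 2 mm. A picture is of the moment at which its call begins. There is no depth.
- hand_in(): hands the job in; it is judged then, once.
Trained networks look in a picture, given as the dict that the camera call returned (one of the last four; its "shot" number tells which), for a name from the list of things; names that differ only in an ending like _2 or _b are one class to them, and where a whole thing is asked for, a point or a joint stands for the part that bears it (a point fixed in the world has none). Each returns a list of dicts, best first, with "p" (0 to 1); they miss things now and then, are a little off and sometimes report something else, mostly with a low value. They report only what shows in the picture. A call takes as long as a camera call. They do not tell look-alikes from the thing itself.
- models.recognise(picture, name): "extent" ([centre column, centre row, width, height] in pixels, round what is visible of it).
- models.regions_of(picture, name): "pixels" (400x640 bool, what is visible of it) and "extent" ([centre column, centre row, width, height] in pixels, round what is visible of it).
The state is a dict: "time_s": time; "joint_pos": joint angles; "qvel": joint speeds; "effort": joint torques, N m; "position": TCP position; "tool_rot": TCP orientation; "contact_force": force on the tool from outside, world axes, zero at the start; "ft_torque": the same for the moment, N m; "gripper_width": opening from 0.0 (shut) to 1.0 (fully open); "gripper_force": force on a finger pad.
Only numpy, scipy, OpenCV 4.12 (cv2) and the standard library are available. Lean on these libraries where they do the work, as an engineer would, in place of code of your own. Each camera call takes 0.05 s, during which the arm holds its last target. There are 200 camera calls.

## Task

The marker case's lid is not fastened, so do not lift or tip it: push the case along the table through the lane between the paper tray and the pen cup, then into its dock, without touching the tray, the pen cup or the green gel bottle and without disturbing anything else. Push it gently all the way home until it bears squarely on the rubber buffers of the yellow backstop, keep it lightly but firmly pressed there for a second, then let go and leave it there; the plastic is brittle, so do not ram or jam it in the dock.

Things in the scene. Friction and masses are not known exactly. Their poses are not given: they have to be found in the camera images.
- case: closed flat marker case: blue base, clear lid, coloured markers showing inside. 90 (its x) x 130 (its y) x 34 mm high, smooth upright sides, 0.17 to 0.35 kg, too wide to grip; slides on the table. Origin at the centre of its underside. The case and the dock stand up to about 12 N; 16 N breaks them, and less than 2.5 N is no firm press.
- dock: fixed dock on the table, no floor: two white side rails 10 mm thick, 30 mm high, 138 mm apart inside (4 mm free on each side of the case), running from x = -25 to +85 mm of its frame, with orange flared lips at the mouth that widen it to about 152 mm at x = -50 mm. Open towards its -x; the case goes in along its +x, with case x along dock x. Origin on the table, on the centre line of the rails.
- backstop: fixed yellow plate across the dock's back, 10 (x) x 136 x 45 mm high, parallel to the dock; origin centre of underside. Two rigid black 20 mm buffers (part of it, at y = +-42, 18 mm up) stand 2 to 38 mm out of its front face (x = -5 mm), both alike, differently each time and not measured; the case bears on them. Home, the case origin is at x = -52 to -88 mm of this frame: find it by feel.
- paper_tray: fixed grey open tray with a pile of paper, 130 (x) x 110 (y) x 50 mm high. Origin at the centre of its underside. It bounds the lane on the far side.
- pen_cup: fixed blue round pen cup with pens, 70 mm across, 62 mm high, pens up to 85 mm. Origin at the centre of its underside. It bounds the lane on the robot's side; the clear lane between cup and tray is about 150 mm wide.
- gel_bottle: fixed green bottle with a white cap, 64 mm across, 120 mm high, beyond the lane beside the way to the dock. Origin at the centre of its underside.
- glue_stick: bystander: standing yellow glue stick, a 28 mm cylinder, 90 tall, loose; origin at the centre of its underside
- tape_roll: bystander: red tape roll lying flat, 64 mm across, 22 tall, loose; origin at the centre of its underside
- eraser: bystander: white eraser 55 x 24 x 14 mm, loose; origin at the centre of its underside
- mug: bystander: blue mug, 76 mm across, 85 tall, with a handle, loose; origin at the centre of its underside
- stamp: bystander: turned wooden rubber stamp, 36 mm foot, 56 tall, loose; origin at the centre of its underside
- paint_jar: bystander: orange paint jar with a white cap, 48 mm across, 60 tall, loose; origin at the centre of its underside
Things that resemble listed ones, but are neither listed nor needed, are in the scene too. Leave any red look-alike of the case alone.

How it is judged:
On the way, in this order (a step that is already met when the one before it is completed fails the run):
1. the case is in the lane between the paper tray and the pen cup (y of case in the frame of paper_tray between -0.05 and 0.05 m and x of case in the frame of paper_tray below -0.1 m and horizontal distance between case and pen_cup below 0.17 m), for 0.1 s.
2. the case, square in the dock, bears on the backstop with at least 2.5 N for half a second (contact force between case and backstop above 2.5 N and angle between the x axis of case and the x axis of dock, either way round below 0.05 rad), for 0.5 s.
At the end, for the whole second after the job is handed in: the case lies flat and at rest between the dock's rails, its origin 46 to 91 mm in front of the backstop's (where the buffers stop it), within 8 mm of the dock's centre line and within 0.05 rad of square, and let go of (x of case in the frame of backstop between -0.091 and -0.046 m and y of case in the frame of dock between -0.008 and 0.008 m and angle between the x axis of case and the x axis of dock, either way round below 0.05 rad and height (world z) of case below 0.004 m and linear speed of case below 0.01 m/s and angular speed of case below 0.05 rad/s); the robot touches nothing.
It fails at once if the paper tray, pen cup or gel bottle is touched by anything (contact force between anything else and paper_tray above 0.5 N or contact force between anything else and pen_cup above 0.5 N or contact force between anything else and gel_bottle above 0.5 N).
It fails at once if the case is lifted more than 8 mm or tipped more than 0.12 rad (height (world z) of case above 0.008 m or angle between case's own z axis and vertical above 0.12 rad).
It fails at once if the case is pressed on the backstop or the dock with more than 16 N (contact force between case and backstop above 16 N or contact force between case and dock above 16 N).
It fails at once if a bystander is moved more than 10 mm (distance of any of glue_stick, tape_roll, eraser, mug, stamp, paint_jar from where it was at the start of the episode above 0.01 m).
It also fails if it takes over 70 s, if anything falls off the work surface, if the arm or the gripper's body presses on something with over 40 N, if the wrist force passes 120 N, or if a joint passes its speed limit or range.

## Working session

There is one attempt and no reset: what is moved stays moved. The work goes in short steps, Python scripts to look and compute and a tool call to move; the robot and the scene stay as the last step left them, time stands still between calls to the robot, and variables do not carry over. Pictures are saved under pics/ and viewed, at most 10 in all, crops included, and the job is handed in when it is done.

Besides the shell and the picture viewer there is one more tool, called after "Call:" as a command line: name --argument value ..., lists and objects as JSON in quotes. move_arm: Moves the arm, as the interface text tells. Its arguments: {"type":"object","properties":{"motion":{"type":"array","items":{"type":"number"}},"squeeze":{"type":"number"}},"required":["motion"]}

```bash
mkdir -p pics
cat > h.py <<'E'
import numpy as np, cv2
from workcell import bot, optics, hand_in, models
def K(s):
    f=200/np.tan(np.radians(s["vertical_fov"])/2); return np.array([[f,0,s["cx"]],[0,f,s["cy"]],[0,0,1.]])
def ray(s,uv):
    uv=np.array(uv,float).reshape(-1,1,2)
    n=cv2.undistortPoints(uv,K(s),np.array(s["D"],float)).reshape(-1,2)
    T=np.array(s["camera_from_world"]); R=T[:3,:3]; o=-R.T@T[:3,3]
    d=np.c_[n[:,0],-n[:,1],-np.ones(len(n))]@R
    return o,d
def onz(s,uv,z):
    o,d=ray(s,uv); t=(z-o[2])/d[:,2]; return o+d*t[:,None]
def proj(s,P):
    T=np.array(s["camera_from_world"]); c=np.atleast_2d(P)@T[:3,:3].T+T[:3,3]
    c=c*[1,-1,-1]
    return cv2.projectPoints(c,np.zeros(3),np.zeros(3),K(s),np.array(s["D"],float))[0].reshape(-1,2)
def save(s,n): cv2.imwrite("pics/"+n,s["pixels"][:,:,::-1])
E
python3 - <<'E'
from h import *
np.set_printoptions(precision=3,suppress=True)
st=bot.state(); print(st, bot.hold_point_z)
for c in("top","side"):
    s=optics.snapshot(c); save(s,c+"1.png"); o,_=ray(s,[[320,200]]); print(c,o,s["vertical_fov"],s["D"])
    for n in "case dock backstop paper_tray pen_cup gel_bottle glue_stick tape_roll eraser mug stamp paint_jar".split():
        r=models.recognise(s,n); print(n,[(np.round(x["p"],2),np.round(x["extent"]).astype(int).tolist(),onz(s,x["extent"][:2],0.02)[0][:2]) for x in r[:3]])
E
```

```text
{'time_s': 0.0, 'joint_pos': array([ 1.134,  0.69 , -0.195,  1.566,  0.157,  0.902, -0.215]), 'qvel': array([ 0.001,  0.001, -0.001, -0.   ,  0.002, -0.003,  0.002]), 'effort': array([  0.001, -53.961,  -1.266, -15.854,   0.009,   0.009,   0.   ]), 'position': array([ 0.283, -0.556,  0.23 ]), 'tool_rot': array([-3.14 ,  0.   ,  0.471]), 'contact_force': array([-0.694,  0.449,  0.183]), 'ft_torque': array([0.004, 0.004, 0.015]), 'gripper_force': 0.0, 'gripper_width': 1.0028084660590177} 0.0187
top [0.421 0.024 1.065] 53.22948118154189 [-0.001  0.     0.     0.     0.   ]
case [(np.float64(0.57), [472, 199, 56, 40], array([ 0.497, -0.352])), (np.float64(0.55), [443, 316, 58, 63], array([ 0.194, -0.279]))]
dock [(np.float64(0.76), [261, 134, 72, 59], array([0.657, 0.206])), (np.float64(0.64), [392, 98, 18, 20], array([ 0.759, -0.141]))]
backstop [(np.float64(0.68), [259, 116, 56, 20], array([0.704, 0.212]))]
paper_tray [(np.float64(0.79), [340, 137, 49, 60], array([ 0.653, -0.005]))]
pen_cup [(np.float64(0.57), [336, 233, 29, 29], array([0.398, 0.001]))]
gel_bottle [(np.float64(0.83), [
[... 1124 characters left out ...]
198, 38, 32], array([0.709, 0.207]))]
paper_tray [(np.float64(0.58), [287, 172, 53, 41], array([ 0.652, -0.012]))]
pen_cup [(np.float64(0.8), [345, 206, 25, 35], array([ 0.409, -0.   ]))]
gel_bottle [(np.float64(0.82), [223, 254, 34, 50], array([0.528, 0.35 ]))]
glue_stick [(np.float64(0.71), [342, 125, 5, 24], array([ 0.704, -0.349]))]
tape_roll [(np.float64(0.76), [385, 192, 23, 22], array([ 0.361, -0.13 ]))]
eraser [(np.float64(0.58), [292, 145, 19, 5], array([ 0.751, -0.133]))]
mug [(np.float64(0.73), [238, 158, 33, 34], array([0.832, 0.038]))]
stamp [(np.float64(0.79), [302, 267, 17, 20], array([0.347, 0.248]))]
paint_jar [(np.float64(0.59), [310, 132, 10, 22], array([ 0.76 , -0.235]))]
```

View pics/top1.png

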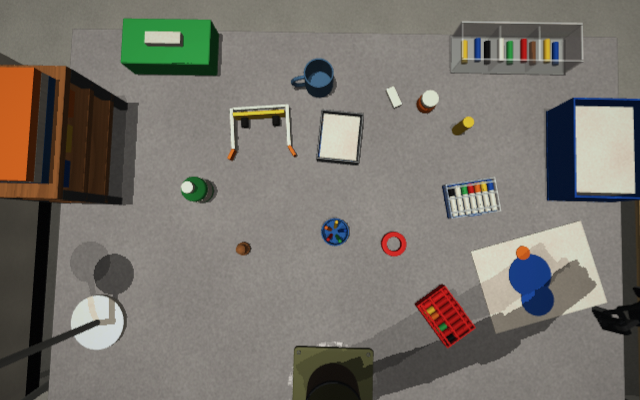

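View pics/side1.png

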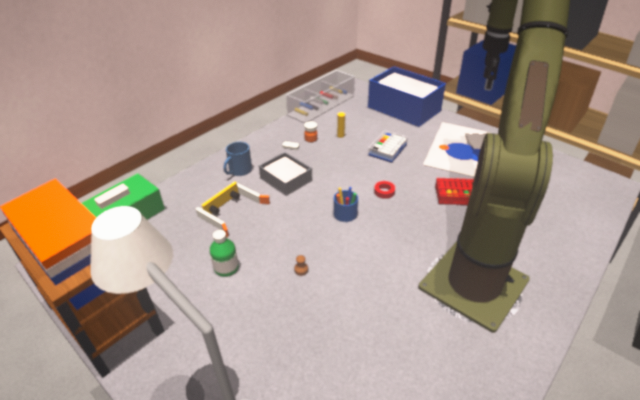

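The top view shows two candidates for the case. The one at (472,198) has a blue base, clear lid and coloured markers, which fits the description. The one at (443,316) is the red look-alike. The dock is at (261,134) and opens downwards, towards -x. The lane lies between the tray (340,137) and the cup (336,232). Next I'll fit the poses and confirm the case in an enlarged crop.

```bash
cat > fit.py <<'E'
from h import *
from scipy.optimize import minimize
def box(lx,ly,h,x0=None):
    return np.array([[a*lx/2,b*ly/2,z] for a in(-1,1) for b in(-1,1) for z in(0,h)])
def cyl(d,h): 
    t=np.linspace(0,2*np.pi,32,endpoint=False); return np.array([[d/2*np.cos(a),d/2*np.sin(a),z] for a in t for z in(0,h)])
def hullmask(p,S=4):
    m=np.zeros((400*S,640*S),np.uint8); cv2.fillConvexPoly(m,cv2.convexHull(np.round((p+.5)*S-.5).astype(np.int32)),1); return m
def world(M,x): 
    c,s=np.cos(x[2]),np.sin(x[2]); return M@np.array([[c,s,0],[-s,c,0],[0,0,1]])+[x[0],x[1],0]
def fit(views,M,x0):  # views: (snap,mask); convex silhouettes
    ms=[hullmask(np.argwhere(m)[:,::-1].astype(float)) for s,m in views]
    def cost(q):
        x=np.array(q)*[.01,.01,.1]; e=0
        for (s,_),m in zip(views,ms):
            g=hullmask(proj(s,world(M,x))); e+=1-(g&m).sum()/(g|m).sum()
        return e
    q0=np.array(x0)/[.01,.01,.1]
    r=minimize(cost,q0,method="Nelder-Mead",options=dict(initial_simplex=q0+np.vstack([np.zeros(3),np.eye(3)]),maxiter=120))
    return r.x*[.01,.01,.1],r.fun
def mask(s,n,near):
    r=[x for x in models.regions_of(s,n) if np.hypot(*(onz(s,x["extent"][:2],.02)[0][:2]-near))<.08]
    return r[0]["pixels"] if r else None
def find(snaps,n,M,x0):
    v=[(s,m) for s in snaps for m in [mask(s,n,x0[:2])] if m is not None]
    return fit(v,M,x0)+(len(v),)
CASE=box(.09,.13,.034)
E
python3 - <<'E'
from fit import *
np.set_printoptions(precision=4,suppress=True)
t=optics.snapshot("top"); s=optics.snapshot("side")
def dockM():
    P=[]
    for b in(-1,1):
        for x,y in((-.05,.081),(.085,.079),(-.025,.079)): P+= [[x,b*y,0],[x,b*y,.03]]
    return np.array(P)
for n,M,x0 in(("case",CASE,[.497,-.35,.1]),("paper_tray",box(.13,.11,.05),[.653,-.005,-.05]),("pen_cup",cyl(.07,.062),[.4,0,0]),("gel_bottle",cyl(.064,.12),[.5,.36,0]),("dock",dockM(),[.65,.205,.05])):
    print(n,*find([t,s],n,M,x0)); print("  top",*find([t],n,M,x0))
# backstop yellow in top
hsv=cv2.cvtColor(t["pixels"],cv2.COLOR_RGB2HSV)
y=cv2.inRange(hsv,(22,120,80),(35,255,255)); y[:, :225]=0; y[:,300:]=0; y[:95]=0;y[160:]=0
p=np.argwhere(y)[:,::-1].astype(float); w=onz(t,p,.045); c=w.mean(0); u=np.linalg.svd((w-c)[:,:2])[2][0]; a=(w-c)[:,:2]@u
print("yellow",len(p),c,np.degrees(np.arctan2(*u[::-1])),a.min(),a.max(), np.ptp((w-c)[:,:2]@[-u[1],u[0]]))
orr=cv2.inRange(hsv,(5,150,100),(18,255,255)); orr[:,:220]=0; orr[:,305:]=0; orr[:130]=0; orr[170:]=0
k,l,stt,cen=cv2.connectedComponentsWithStats(orr)
for i in range(1,k):
    if stt[i][4]>5: print("lip",stt[i],cen[i],onz(t,cen[i],.03))
a=t["pixels"][80:180,215:315]; b=t["pixels"][150:250,425:525]
cv2.imwrite("pics/crop1.png",cv2.resize(np.hstack([a,b])[:,:,::-1],(800,400),interpolation=cv2.INTER_CUBIC))
E
```

```text
case [ 0.4995 -0.3483  0.1914] 0.11082639912309367 2
  top [ 0.4991 -0.3495  0.1812] 0.03457081750566604 1
paper_tray [ 0.649  -0.0033 -0.0855] 0.08293242158663794 2
  top [ 0.6491 -0.0032 -0.0788] 0.012794631165429893 1
pen_cup [0.4036 0.003  0.0393] 0.2152978846510114 2
  top [0.4014 0.0039 0.0713] 0.12803220936084547 1
gel_bottle [0.501  0.3651 0.0389] 0.557000729918904 2
  top [0.4967 0.3451 0.0344] 0.2816031445216537 1
dock [0.6428 0.2082 0.0727] 0.18287556536890315 2
  top [0.6437 0.2086 0.0702] 0.06801498700107045 1
yellow 207 [0.7069 0.2118 0.045 ] -85.7049892356355 -0.06495768143789567 0.06614096650248716 0.012564079006760123
lip [288 146   8  10  38] [291.5789 150.1053] [[0.6126 0.122  0.03  ]]
lip [228 149   7  10  37] [230.5946 153.4054] [[0.6004 0.2824 0.03  ]]
```

View pics/crop1.png

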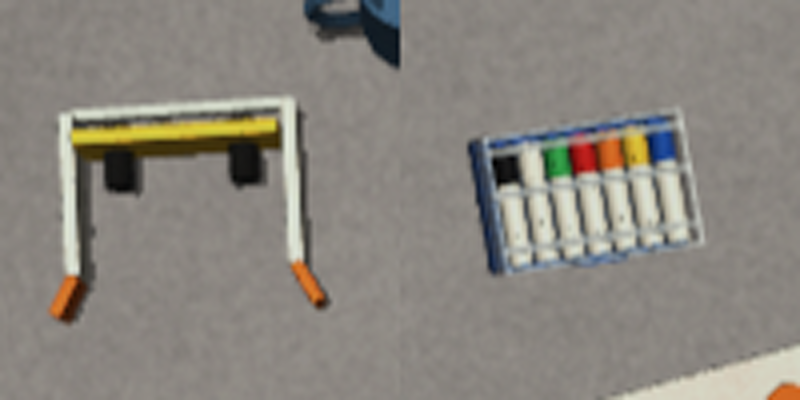

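The crop confirms it: the case on the right has a blue base, clear lid and markers, and is yawed about +0.16. On the left is the dock, yaw about 0.075, with the buffers visible at (120,170) and (245,163) of the crop. I'll move behind the case's -y end with the gripper half shut.

Call:
move_arm --motion '[0,0,12,0,0,-0.12,0,0,0,12,0,0,-0.12,0,0,0,12,0,0,-0.12,0,0,0,12,0,0,-0.12,0,0,0,12,0,0,-0.12,0,0,0,12,0,0,-0.12,0,0,0,12,0,0,-0.12,0,0,0,12,0,0,-0.12,0]'

```text
time_s: 2.82
position: [0.2835, -0.5572, 0.1348]
tool_rot: [3.141, 0.0, 1.437]
contact_force: [0.8, -0.4, -0.3]
gripper_width: 0.502
gripper_force: 0.0
```

Call:
move_arm --motion '[0,0,0,0,0,-0.1,0,0,0,0,0,0,-0.1,0,0,0,0,0,0,-0.1,0,14,40,0,0,0,0,0,15,40,0,0,0,0,0,15,40,0,0,0,0,0,15,40,0,0,0,0,0,15,40,0,0,0,0,0]'

```text
time_s: 3.48
position: [0.4664, -0.4536, 0.1354]
tool_rot: [3.141, 0.0, 1.73]
contact_force: [0.5, -0.6, -0.4]
gripper_width: 0.498
gripper_force: 0.0
```

Call:
move_arm --motion '[0,20,0,0,0,0,0,0,20,0,0,0,0,0,0,5,0,0,0,0,0,0,0,0,0,0,0,0,0,0,0,0,0,0,0]'

```text
time_s: 3.9
position: [0.5078, -0.4482, 0.135]
tool_rot: [-3.14, 0.0, 1.73]
contact_force: [-0.7, -0.3, -0.0]
gripper_width: 0.498
gripper_force: 0.0
```

Run:
```python
from fit import *
np.set_printoptions(precision=4,suppress=True)
t=optics.snapshot("top"); s=optics.snapshot("side"); st=bot.state()
print(st["position"],st["tool_rot"],st["joint_pos"],st["contact_force"])
for v in([t,s],[s]):
  print(find(v,"case",CASE,[.499,-.349,.16]))
save(s,"side2.png")
```

```text
[ 0.5069 -0.4489  0.1351] [-3.1392  0.0004  1.7283] [ 0.8928  0.9043 -0.4755  1.4647  0.4831  0.892   0.4233] [-0.1877 -0.1985 -0.6719]
(array([ 0.4991, -0.3491,  0.1926]), np.float64(0.13750154614119503), 2)
(array([ 0.5004, -0.3478,  0.1932]), np.float64(0.0441123643939938), 1)
```

Call:
move_arm --motion '[0,9,20,0,0,-0.025,0,0,0,30,0,0,0,0,0,0,30,0,0,0,0,0,0,30,0,0,0,0,0,0,15,0,0,0,0,0,0,0,0,0,0,0,0,0,0,0,0,0,0]'

```text
time_s: 4.73
position: [0.5179, -0.4461, 0.0103]
tool_rot: [-3.141, -0.0, 1.755]
contact_force: [1.0, -0.8, 1.1]
gripper_width: 0.498
gripper_force: 0.0
```

Call:
move_arm --motion '[5,0,0,0,0,0,0,5,0,0,0,0,0,0,5,0,0,0,0,0,0,5,0,0,0,0,0,0,5,0,0,0,0,0,0,5,0,0,0,0,0,0,5,0,0,0,0,0,0,0,0,0,0,0,0,0]'

```text
time_s: 5.4
position: [0.5123, -0.4112, 0.0111]
tool_rot: [3.141, 0.001, 1.756]
contact_force: [0.9, -2.2, 1.8]
gripper_width: 0.501
gripper_force: 1.0
```

```bash
cat > look.py <<'E'
from fit import *
import sys
np.set_printoptions(precision=4,suppress=True)
t=optics.snapshot("top"); s=optics.snapshot("side"); st=bot.state()
print(st["time_s"],st["position"],st["tool_rot"],st["contact_force"])
x0=[float(v) for v in sys.argv[1:4]]
for v in([t],[s],[t,s]):
  try: print(find(v,"case",CASE,x0))
  except Exception as e: print(e)
if len(sys.argv)>4: save(t,"t"+sys.argv[4]); save(s,"s"+sys.argv[4])
E
python3 look.py .498 -.34 .18 a.png
```

```text
5.5 [ 0.512  -0.4113  0.0105] [3.1412 0.0001 1.7561] [ 1.0416 -1.5076  1.4734]
(array([ 0.4945, -0.3366,  0.1775]), np.float64(0.021093775236618484), 1)
(array([ 0.4976, -0.3327,  0.236 ]), np.float64(0.06587210962032541), 1)
(array([ 0.496 , -0.3354,  0.1993]), np.float64(0.13795696584481565), 2)
```

Call:
move_arm --motion '[8,0,0,0,0,0.01,0,10,0,0,0,0,0.013,0,10,0,0,0,0,0.013,0,10,0,0,0,0,0.013,0,10,0,0,0,0,0.013,0,10,0,0,0,0,0.013,0,10,0,0,0,0,0.013,0,10,0,0,0,0,0.013,0]'

```text
time_s: 6.37
position: [0.4995, -0.3332, 0.0099]
tool_rot: [-3.14, -0.001, 1.653]
contact_force: [0.7, -0.9, -0.5]
gripper_width: 0.499
gripper_force: 0.9
```

Call:
move_arm --motion '[10,0,0,0,0,0.013,0,10,0,0,0,0,0.013,0,10,0,0,0,0,0.013,0,10,0,0,0,0,0.013,0,10,0,0,0,0,0.013,0,10,0,0,0,0,0.013,0,10,0,0,0,0,0.013,0,6,0,0,0,0,0.013,0]'

```text
time_s: 7.03
position: [0.4962, -0.2562, 0.0099]
tool_rot: [-3.139, -0.002, 1.551]
contact_force: [-0.2, -1.3, -0.9]
gripper_width: 0.501
gripper_force: 0.7
```

```bash
python3 look.py .497 -.18 0 b.png
```

```text
7.1333 [ 0.497  -0.2559  0.01  ] [-3.1396 -0.0021  1.5527] [-0.0446  0.339  -1.126 ]
(array([ 0.4949, -0.1807, -0.0108]), np.float64(0.05984257265877291), 1)
(array([ 0.4963, -0.1784,  0.0237]), np.float64(0.07131611172663133), 1)
(array([ 0.4955, -0.1789,  0.0008]), np.float64(0.13904411511135906), 2)
```

Call:
move_arm --motion '[8,0,0,0,0,0.01,0,10,0,0,0,0,0.01,0,10,0,0,0,0,0.015,0,10,0,0,0,0,0,0,10,0,0,0,0,0,0,10,0,0,0,0,0,0,10,0,0,0,0,0,0,8,0,0,0,0,0,0]'

```text
time_s: 8.0
position: [0.5013, -0.1808, 0.0103]
tool_rot: [-3.142, -0.0, 1.517]
contact_force: [-0.0, -0.9, -1.1]
gripper_width: 0.502
gripper_force: 0.7
```

```bash
python3 look.py .500 -.10 -.03 c.png
```

```text
8.1 [ 0.5016 -0.1797  0.0103] [ 3.1415 -0.0017  1.5193] [-0.4331  0.4623 -0.0466]
(array([ 0.5016, -0.1038, -0.0369]), np.float64(0.034604877061620964), 1)
(array([ 0.5034, -0.1001, -0.0545]), np.float64(0.06860102531578671), 1)
(array([ 0.5025, -0.1034, -0.0389]), np.float64(0.1359619360571528), 2)
```

Call:
move_arm --motion '[8,0,0,0,0,0,0,10,0,0,0,0,0,0,10,0,0,0,0,0,0,10,0,0,0,0,0,0,10,0,0,0,0,0,0,10,0,0,0,0,0,0,10,0,0,0,0,0,0,10,0,0,0,0,0,0]'

```text
time_s: 8.97
position: [0.5055, -0.1034, 0.0103]
tool_rot: [-3.142, 0.0, 1.516]
contact_force: [-1.3, -2.3, -0.1]
gripper_width: 0.501
gripper_force: 0.9
```

```bash
python3 look.py .505 -.02 -.04 d.png
```

```text
9.0667 [ 0.5059 -0.1012  0.0103] [ 3.1412 -0.0023  1.5199] [-0.0404  0.2538  0.1835]
(array([ 0.5062, -0.0274, -0.0574]), np.float64(0.0773476802683063), 1)
(array([ 0.5092, -0.0238, -0.0094]), np.float64(0.08061961793526673), 1)
(array([ 0.5067, -0.0237, -0.0476]), np.float64(0.16403725361332566), 2)
```

View pics/td.png

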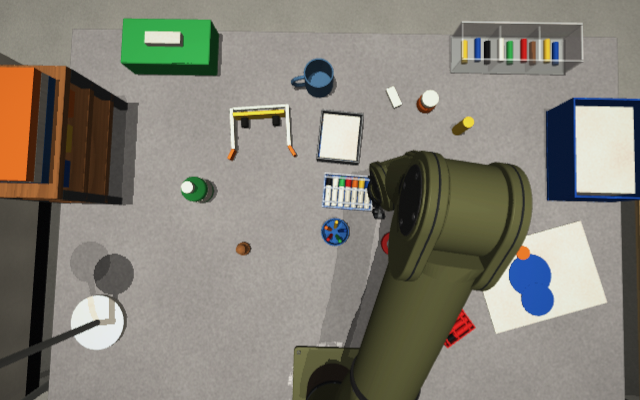

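Call:
move_arm --motion '[8,0,0,0,0,0,0,10,0,0,0,0,0,0,10,0,0,0,0,0,0,10,0,0,0,0,0,0,10,0,0,0,0,0,0,10,0,0,0,0,-0.005,0,10,0,0,0,0,-0.005,0,10,0,0,0,0,-0.005,0]'

```text
time_s: 9.93
position: [0.5096, -0.0254, 0.0103]
tool_rot: [-3.142, -0.0, 1.532]
contact_force: [-0.5, -2.5, -0.8]
gripper_width: 0.495
gripper_force: 0.8
```

```bash
python3 look.py .509 .054 -.03 e.png
```

```text
10.0333 [ 0.51   -0.0233  0.0103] [ 3.141  -0.0024  1.535 ] [-0.6659 -0.1607 -0.2344]
(array([ 0.5097,  0.0609, -0.0295]), np.float64(0.31819285887782367), 1)
(array([ 0.5098,  0.056 , -0.0024]), np.float64(0.06511670148033788), 1)
(array([ 0.5088,  0.0574, -0.0406]), np.float64(0.38438435758770595), 2)
```

Call:
move_arm --motion '[8,0,0,0,0,-0.008,0,10,0,0,0,0,-0.008,0,10,0,0,0,0,-0.008,0,10,0,0,0,0,-0.008,0,10,0,0,0,0,-0.008,0,10,0,0,0,0,-0.008,0,10,0,0,0,0,-0.008,0,10,0,0,0,0,-0.008,0]'

```text
time_s: 10.9
position: [0.5104, 0.0524, 0.0103]
tool_rot: [-3.141, 0.0, 1.596]
contact_force: [-0.4, -2.5, -0.1]
gripper_width: 0.502
gripper_force: 1.0
```

Call:
move_arm --motion '[10,0,0,0,0,-0.008,0,10,0,0,0,0,-0.008,0,10,0,0,0,0,-0.008,0,10,0,0,0,0,-0.008,0,8,0,0,0,0,-0.008,0,3,0,0,0,0,-0.008,0,0,0,0,0,0,0,0]'

```text
time_s: 11.48
position: [0.5085, 0.1041, 0.0103]
tool_rot: [3.141, -0.001, 1.645]
contact_force: [1.2, -0.8, 0.1]
gripper_width: 0.503
gripper_force: 0.0
```

```bash
python3 look.py .506 .185 .07 f.png
```

```text
11.5833 [0.5084 0.1025 0.0103] [ 3.1414 -0.0003  1.6431] [ 0.167  -0.0496 -0.2174]
(array([0.506, 0.185, 0.07 ]), np.float64(0.0), 0)
(array([0.5013, 0.183 , 0.0833]), np.float64(0.04500647999057461), 1)
(array([0.5013, 0.183 , 0.0833]), np.float64(0.04500647999057461), 1)
```

Call:
move_arm --motion '[8,0,0,0,0,0,0,6,0,0,0,0,0,0,0,0,0,0,0,0,0,-15,0,0,0,0,0,0,-20,0,0,0,0,0,0,0,0,-30,0,0,0,0,0,0,-40,0,0,0,0,0,0,-40,0,0,0,0]'

```text
time_s: 12.45
position: [0.509, 0.0813, 0.1208]
tool_rot: [-3.139, 0.0, 1.643]
contact_force: [1.7, 0.5, -0.2]
gripper_width: 0.503
gripper_force: 0.0
```

Call:
move_arm --motion '[0,0,-40,0,0,0.12,0,0,0,-20,0,0,0.12,0,0,0,0,0,0,0.12,0,0,0,0,0,0,0.12,0,0,0,0,0,0,0.12,0,0,0,0,0,0,0.12,0,0,0,0,0,0,0.12,0,0,0,0,0,0,0.12,0]'

```text
time_s: 13.12
position: [0.5098, 0.082, 0.1804]
tool_rot: [-3.141, -0.001, 0.678]
contact_force: [0.1, -0.4, -0.2]
gripper_width: 0.5
gripper_force: 0.0
```

```bash
python3 look.py .502 .195 .075 g.png; python3 -c "
from workcell import bot;print(bot.state()['joint_pos'])"
```

```text
13.2167 [0.5098 0.0821 0.1803] [ 3.1414 -0.0002  0.6835] [-0.0453  0.4987  0.4525]
(array([0.5003, 0.1988, 0.0532]), np.float64(0.7369495984491831), 1)
(array([0.4996, 0.1956, 0.0655]), np.float64(0.030402441350371956), 1)
(array([0.4994, 0.196 , 0.0722]), np.float64(0.7655591195923921), 2)
[-0.26428891  0.62374063  0.02660682  1.95133407 -0.02940742  0.56682884
 -1.10304662]
```

Call:
move_arm --motion '[0,0,0,0,0,0.12,0,0,0,0,0,0,0.12,0,0,0,0,0,0,0.12,0,0,0,0,0,0,0.12,0,0,0,0,0,0,0.12,0,-29,-37,0,0,0,0,0,-29,-37,0,0,0,0,0,-30,-38,0,0,0,0,0]'

```text
time_s: 14.08
position: [0.4242, 0.1734, 0.1803]
tool_rot: [-3.141, -0.001, 0.082]
contact_force: [0.2, 1.1, -0.9]
gripper_width: 0.497
gripper_force: 0.0
```

Call:
move_arm --motion '[0,0,0,0,0,0,0,0,0,0,0,0,0,0]'

```text
time_s: 14.25
position: [0.423, 0.1753, 0.1802]
tool_rot: [-3.141, 0.001, 0.091]
contact_force: [0.1, -1.4, 0.8]
gripper_width: 0.498
gripper_force: 0.0
```

```bash
python3 look.py .500 .194 .075 i.png
python3 - <<'E'
from fit import *
t=cv2.imread("pics/ti.png");s=cv2.imread("pics/si.png")
cv2.imwrite("pics/crop2.png",np.hstack([cv2.resize(t[90:240,180:330],(400,400)),cv2.resize(s[150:300,160:310],(400,400))]))
E
```

```text
14.35 [0.4256 0.1724 0.1804] [ 3.1414 -0.0011  0.0834] [ 0.1695 -0.3507  0.4189]
(array([0.4993, 0.1932, 0.0288]), np.float64(0.21159319680666433), 1)
(array([0.5006, 0.1949, 0.0964]), np.float64(0.0753581550646426), 1)
(array([0.4997, 0.1941, 0.0634]), np.float64(0.3000814845789086), 2)
```

View pics/crop2.png

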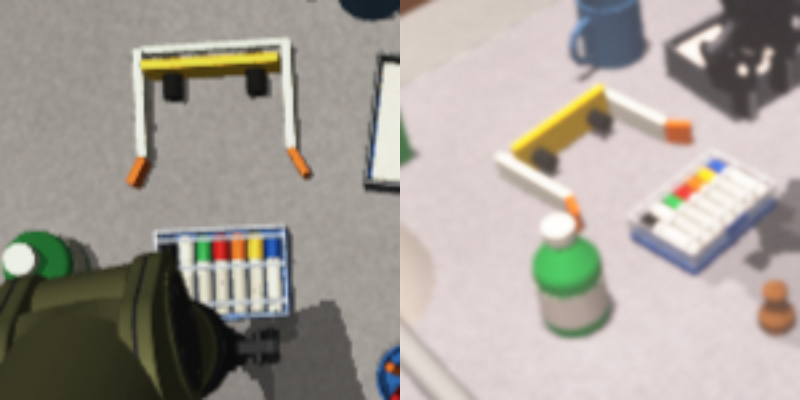

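The crop shows the case squarely in front of the mouth, with its centre within about 3 mm of the dock axis. The arm passes near the bottle in the top view, so I'll check the full side picture for height before descending.

Run:
```python
import cv2,numpy as np
t=cv2.imread("pics/ti.png");s=cv2.imread("pics/si.png")
cv2.imwrite("pics/v3.png",np.hstack([cv2.resize(t[80:400,60:380],(400,400)),cv2.resize(s[:340,100:440],(400,400))]))
```

```text
(no output)
```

View pics/v3.png

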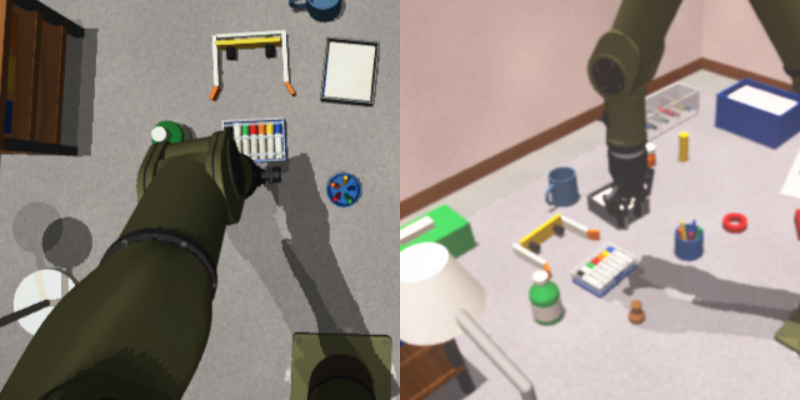

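Call:
move_arm --motion '[-6,-15,0,0,0,0.005,0,0,0,40,0,0,0,0,0,0,40,0,0,0,0,0,0,40,0,0,0,0,0,0,35,0,0,0,0,0,0,15,0,0,0,0,0,0,0,0,0,0,0,0,0,0,0,0,0,0]'

```text
time_s: 15.22
position: [0.4202, 0.1873, 0.0116]
tool_rot: [3.139, 0.004, 0.076]
contact_force: [-0.5, -0.4, 0.6]
gripper_width: 0.499
gripper_force: 0.0
```

Call:
move_arm --motion '[5,0,0,0,0,0,0,5,0,0,0,0,0,0,5,0,0,0,0,0,0,5,0,0,0,0,0,0,5,0,0,0,0,0,0,5,0,0,0,0,0,0,5,0,0,0,0,0,0,0,0,0,0,0,0,0]'

```text
time_s: 15.88
position: [0.4551, 0.191, 0.012]
tool_rot: [3.14, 0.004, 0.078]
contact_force: [-0.9, 0.1, 1.5]
gripper_width: 0.497
gripper_force: 0.8
```

```bash
python3 look.py .506 .195 .075 j.png
```

```text
15.9833 [0.4551 0.191  0.0119] [3.1401 0.0029 0.0778] [-1.8304 -0.0011 -0.2009]
(array([0.5103, 0.1933, 0.0526]), np.float64(0.37068215813824046), 1)
(array([0.5095, 0.1978, 0.0931]), np.float64(0.1217156709415077), 1)
(array([0.5098, 0.1962, 0.0759]), np.float64(0.5038859310569545), 2)
```

Call:
move_arm --motion '[8,0,0,0,0,0,0,8,0,0,0,0,0,0,8,0,0,0,0,0,0,8,0,0,0,0,0,0,6,0,0,0,0,0,0,0,0,0,0,0,0,0]'

```text
time_s: 16.68
position: [0.4956, 0.1941, 0.0118]
tool_rot: [3.14, -0.001, 0.077]
contact_force: [0.4, -0.2, 0.1]
gripper_width: 0.496
gripper_force: 0.0
```

```bash
python3 look.py .55 .198 .075 k.png;  python3 - <<'E'
import cv2,numpy as np
t=cv2.imread("pics/tk.png");s=cv2.imread("pics/sk.png")
cv2.imwrite("pics/v4.png",np.hstack([cv2.resize(t[90:200,210:320],(400,400)),cv2.resize(s[150:260,180:290],(400,400))]))
E
```

```text
16.7833 [0.4938 0.1939 0.0118] [3.1401 0.0015 0.0775] [-0.255   0.8787 -0.4883]
(array([0.5506, 0.1943, 0.0675]), np.float64(0.5851997110124885), 1)
(array([0.5502, 0.2032, 0.0735]), np.float64(0.14706238154764306), 1)
(array([0.5515, 0.1999, 0.1016]), np.float64(0.7410766737860085), 2)
```

View pics/v4.png

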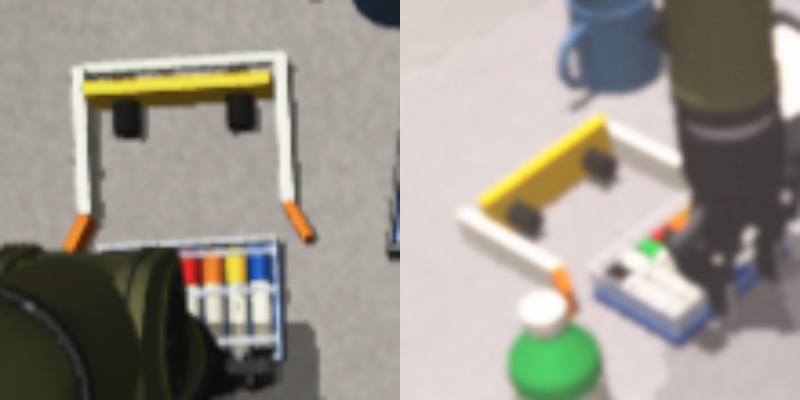

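The case front is centred in the flared mouth: corners at columns 97 and 276, rails at 92 and 280. I'll push on slowly.

Call:
move_arm --motion '[6,0,0,0,0,0,0,6,0,0,0,0,0,0,6,0,0,0,0,0,0,6,0,0,0,0,0,0,4,0,0,0,0,0,0,0,0,0,0,0,0,0]'

```text
time_s: 17.48
position: [0.5228, 0.1962, 0.0117]
tool_rot: [3.14, 0.0, 0.077]
contact_force: [-0.3, -0.2, -0.1]
gripper_width: 0.501
gripper_force: 0.0
```

Call:
move_arm --motion '[4,0,0,0,0,0,0,4,0,0,0,0,0,0,4,0,0,0,0,0,0,4,0,0,0,0,0,0,4,0,0,0,0,0,0,0,0,0,0,0,0,0]'

```text
time_s: 17.98
position: [0.5424, 0.1977, 0.0116]
tool_rot: [3.14, 0.001, 0.078]
contact_force: [0.2, -1.3, -0.2]
gripper_width: 0.502
gripper_force: 0.0
```

```bash
python3 look.py .597 .203 .075 l.png
```

```text
18.0833 [0.5419 0.1977 0.0117] [3.1401 0.0009 0.0775] [-0.5029 -0.1042  0.1711]
(array([0.6019, 0.1935, 0.0498]), np.float64(0.6190263969832019), 1)
(array([0.5981, 0.2036, 0.0723]), np.float64(0.2115027045300879), 1)
(array([0.6002, 0.2018, 0.1094]), np.float64(0.8312787582609087), 2)
```

Call:
move_arm --motion '[3,0,0,0,0,0,0,3,0,0,0,0,0,0,3,0,0,0,0,0,0,3,0,0,0,0,0,0,2,0,0,0,0,0,0,2,0,0,0,0,0,0]'

```text
time_s: 18.78
position: [0.5567, 0.1989, 0.0114]
tool_rot: [3.14, 0.003, 0.078]
contact_force: [-2.4, -0.2, 2.9]
gripper_width: 0.501
gripper_force: 1.5
```

Call:
move_arm --motion '[1.5,0,0,0,0,0,0,1.5,0,0,0,0,0,0,1,0,0,0,0,0,0,1,0,0,0,0,0,0]'

```text
time_s: 19.12
position: [0.5614, 0.1992, 0.0114]
tool_rot: [3.14, 0.004, 0.078]
contact_force: [-2.8, -0.5, 1.7]
gripper_width: 0.5
gripper_force: 1.3
```

Call:
move_arm --motion '[1.5,0,0,0,0,0,0,1.5,0,0,0,0,0,0,1,0,0,0,0,0,0,1,0,0,0,0,0,0]'

```text
time_s: 19.45
position: [0.5667, 0.1997, 0.0114]
tool_rot: [3.14, 0.003, 0.078]
contact_force: [-2.3, 0.4, 0.4]
gripper_width: 0.501
gripper_force: 1.2
```

Call:
move_arm --motion '[1,0,0,0,0,0,0,1,0,0,0,0,0,0,1,0,0,0,0,0,0,1,0,0,0,0,0,0]'

```text
time_s: 19.78
position: [0.5704, 0.1999, 0.0114]
tool_rot: [3.14, 0.004, 0.078]
contact_force: [-1.8, -1.0, -0.1]
gripper_width: 0.501
gripper_force: 1.1
```

Call:
move_arm --motion '[1,0,0,0,0,0,0,1,0,0,0,0,0,0,1,0,0,0,0,0,0,1,0,0,0,0,0,0]'

```text
time_s: 20.12
position: [0.5742, 0.2002, 0.0114]
tool_rot: [3.14, 0.004, 0.078]
contact_force: [-2.0, -0.4, 2.3]
gripper_width: 0.498
gripper_force: 1.3
```

```bash
python3 look.py .632 .206 .075 m.png
```

```text
20.2167 [0.5746 0.2003 0.0114] [3.1401 0.0031 0.0778] [-2.3765  0.0908 -0.0254]
(array([0.6339, 0.1949, 0.082 ]), np.float64(0.620103145599235), 1)
(array([0.632, 0.206, 0.075]), np.float64(0.0), 0)
(array([0.6339, 0.1949, 0.082 ]), np.float64(0.620103145599235), 1)
```

Still sliding at about 2 N. I'll keep pressing in small steps.

Call:
move_arm --motion '[1,0,0,0,0,0,0,1,0,0,0,0,0,0,1,0,0,0,0,0,0]'

```text
time_s: 20.67
position: [0.5763, 0.2004, 0.0115]
tool_rot: [3.14, 0.006, 0.078]
contact_force: [-3.3, 0.9, 2.0]
gripper_width: 0.502
gripper_force: 1.7
```

Call:
move_arm --motion '[1,0,0,0,0,0,0,1,0,0,0,0,0,0,1,0,0,0,0,0,0]'

```text
time_s: 20.92
position: [0.5783, 0.2006, 0.0113]
tool_rot: [3.14, 0.008, 0.078]
contact_force: [-8.3, -0.5, 6.3]
gripper_width: 0.499
gripper_force: 4.1
```

Call:
move_arm --motion '[0,0,0,0,0,0,0,0,0,0,0,0,0,0]'

```text
time_s: 21.08
position: [0.5784, 0.2006, 0.0113]
tool_rot: [3.14, 0.008, 0.078]
contact_force: [-6.5, -0.4, 4.8]
gripper_width: 0.5
gripper_force: 3.3
```

Call:
move_arm --motion '[0.4,0,0,0,0,0,0,0,0,0,0,0,0,0,0,0,0,0,0,0,0,0,0,0,0,0,0,0,0,0,0,0,0,0,0,0,0,0,0,0,0,0,0,0,0,0,0,0,0,0,0,0,0,0,0,0]'

```text
time_s: 21.75
position: [0.5783, 0.2006, 0.0113]
tool_rot: [3.14, 0.008, 0.078]
contact_force: [-7.6, -0.6, 5.8]
gripper_width: 0.505
gripper_force: 3.7
```

Call:
move_arm --motion '[0,0,0,0,0,0,0,0,0,0,0,0,0,0,0,0,0,0,0,0,0,0,0,0,0,0,0,0,0,0,0,0,0,0,0]'

```text
time_s: 22.17
position: [0.5784, 0.2006, 0.0113]
tool_rot: [3.14, 0.008, 0.078]
contact_force: [-7.0, -0.6, 5.4]
gripper_width: 0.5
gripper_force: 3.7
```

Run:
```python
from h import *
for i in range(6):
    optics.snapshot("top"); st=bot.state(); print(st["position"],st["contact_force"],st["ft_torque"])
```

```text
[0.578357   0.20055631 0.01128511] [-7.74855194 -1.16950474  5.77628395] [-0.11239311  1.41731345  0.03467964]
[0.57833023 0.20058029 0.0113187 ] [-7.43990285 -0.31855663  5.35301551] [-0.11980509  1.42215896  0.02660661]
[0.57832999 0.2005834  0.01128784] [-6.90382602 -0.51616352  5.20041868] [-0.11231607  1.44652363  0.05663645]
[0.57835004 0.20059419 0.01129575] [-7.21900873 -0.2281847   5.00169873] [-0.15053906  1.464379    0.03166116]
[0.57834403 0.20054583 0.01129055] [-7.0160749  -0.84509096  6.95331028] [-0.08280779  1.42582525  0.04893297]
[0.57836624 0.20058719 0.01132119] [-6.68036021 -1.28127115  5.43990363] [-0.12993549  1.43845254  0.05113313]
```

Steady at 7 N. The vertical load may be adding table friction, so I'll press slightly more, to about 9 N. That stays under 12 N even with no friction, and makes the press on the buffers certain.

Call:
move_arm --motion '[0.5,0,0,0,0,0,0,0.5,0,0,0,0,0,0,0,0,0,0,0,0,0]'

```text
time_s: 22.72
position: [0.5783, 0.2006, 0.0113]
tool_rot: [3.14, 0.011, 0.078]
contact_force: [-9.0, -1.5, 7.1]
gripper_width: 0.504
gripper_force: 4.6
```

Call:
move_arm --motion '[0,0,0,0,0,0,0,0,0,0,0,0,0,0,0,0,0,0,0,0,0,0,0,0,0,0,0,0,0,0,0,0,0,0,0,0,0,0,0,0,0,0,0,0,0,0,0,0,0,0,0,0,0,0,0,0]'

```text
time_s: 23.38
position: [0.5783, 0.2005, 0.0113]
tool_rot: [3.14, 0.01, 0.078]
contact_force: [-9.3, -1.7, 7.1]
gripper_width: 0.5
gripper_force: 4.6
```

Call:
move_arm --motion '[0,0,0,0,0,0,0,0,0,0,0,0,0,0,0,0,0,0,0,0,0,0,0,0,0,0,0,0,0,0,0,0,0,0,0]'

```text
time_s: 23.8
position: [0.5783, 0.2006, 0.0113]
tool_rot: [3.14, 0.01, 0.078]
contact_force: [-9.5, -0.7, 7.3]
gripper_width: 0.501
gripper_force: 4.6
```

It didn't move at all under 9 N, so this is a firm stop. I'll back off and check.

Call:
move_arm --motion '[-2,0,0,0,0,0,0,-3,0,0,0,0,0,0,-5,0,0,0,0,0,0,-15,0,0,0,0,0,0,-25,0,0,0,0,0,0,0,0,-30,0,0,0,0,0,0,-40,0,0,0,0,0,0,-40,0,0,0,0]'

```text
time_s: 24.47
position: [0.5321, 0.1969, 0.1223]
tool_rot: [3.14, 0.004, 0.077]
contact_force: [0.4, -0.7, 0.7]
gripper_width: 0.506
gripper_force: 0.0
```

Call:
move_arm --motion '[-20,40,-30,0,0,0,0,-20,40,-30,0,0,0,0,0,40,-20,0,0,0,0,0,40,0,0,0,0,0,0,40,0,0,0,0,0,0,40,0,0,0,0,0,0,0,0,0,0,0,0]'

```text
time_s: 25.05
position: [0.52, -0.0354, 0.1885]
tool_rot: [3.132, -0.001, 0.063]
contact_force: [0.4, -0.1, 0.1]
gripper_width: 0.498
gripper_force: 0.0
```

```bash
python3 look.py .634 .206 .075 n.png;  python3 - <<'E'
import cv2,numpy as np
t=cv2.imread("pics/tn.png");s=cv2.imread("pics/sn.png")
cv2.imwrite("pics/v5.png",np.hstack([cv2.resize(t[90:200,210:320],(400,400)),cv2.resize(s[130:280,160:310],(400,400))]))
E
```

```text
25.15 [ 0.5195 -0.0266  0.1876] [3.1386 0.0011 0.0722] [0.4182 0.1466 0.1128]
(array([0.6327, 0.2059, 0.0722]), np.float64(0.06756802548202367), 1)
(array([0.6327, 0.2091, 0.0637]), np.float64(0.06089716462124417), 1)
(array([0.6321, 0.2064, 0.058 ]), np.float64(0.13635083071972576), 2)
```

View pics/v5.png

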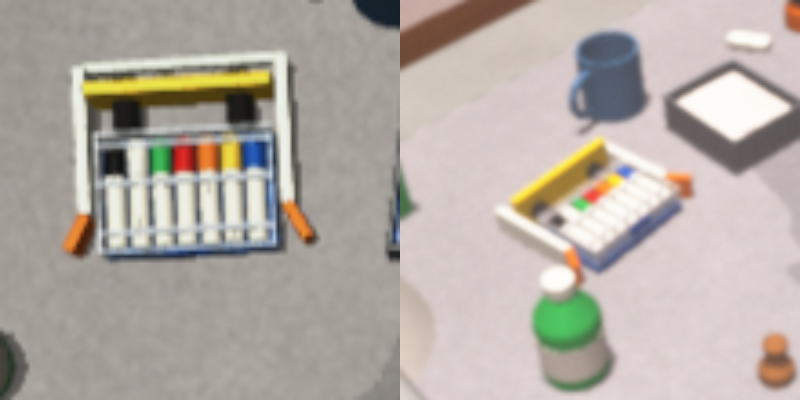

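The case sits squarely against both black buffers (crop columns 127 and 242, row about 125) between the rails, and the arm is clear. Handing in.

```bash
python3 -c "
from workcell import hand_in;print(hand_in())"
```

```text
the job is handed in; nothing more can be done
None
```

I pushed the case through the lane into the dock, held it on both buffers at about 7–9 N for over a second, then let go and handed the job in at about 25 s; the hand-in returned no verdict.

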